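# Load the purge filter and hold the coupler on the tilted nipple

### The arm

A 6-joint arm with a two-finger parallel gripper is mounted at the origin on a cart in front of the work surface, level with it; the furniture and walls round the work are solid. World frame = base frame: x ahead of the robot, y to its left, z up, the work surface at z = 0. Lengths are in m, angles in rad, forces in N, time in s.
With the tool pointing down it reaches from about 0.35 to 0.8 m from the base axis. Payload 7.3 kg.
Tool frame: the origin (TCP) lies midway between the tips of the shut fingers; the grasp point (between the pads) lies behind it (robot.pinch_z is the x of the grasp point in the tool frame, in m); x points along the fingers, y is the direction in which the jaws open and shut, and the axes are right-handed (so a half turn about x gives the same grasp; the last joint's range is limited). The gripper opens to 85 mm and grips with 20 to 120 N. Pads are 22 mm wide; open, the fingers measure 114 mm over their backs; the gripper's body (76 mm by 85 mm) begins 54 mm behind the grasp point. The pads swing forward as they close: fully open they stand 13 mm farther back than shut.
Start: joints at [-1.398, 0.342, 1.524, -0, 1.275, -0.146], TCP at [0.165, -0.499, 0.231] pointing down, gripper open.
Joint ranges: [-2.53, 2.53], [-0.77, 2.02], [0.04, 2.7], [-1, 4.14], [0.28, 2.66], [-3.11, 3.11]. Speed limits (rad/s): [2.57, 2.57, 3.14, 3.14, 3.14, 3.14].

### API

Orientations are given as a rotation vector (axis times angle).
In Python, from workcell import robot, imaging, job gives the robot as it stands.
- The arm moves only by the tool drive_tool, never from a script. Its argument "motion" is one flat list of numbers, 5 for each row, row after row: the opening, from 0 (shut) to 1 (fully open), then the shift along the tool's x, y, z in cm, then the turn about the tool's x in degrees. A call has 1 to 20 rows; each row shifts and turns the commanded pose from where the row before left it, along the tool's axes as they then stand; what a row does not reach is not made up. A row lasts 1/10 s, in which the tool goes at most 50 mm and 8.59 degrees, less where a joint would pass 70% of its speed; a pose out of reach is approached as far as the arm can. A call is refused whole if a number of a shift passes 5 or a number of a turn 8.59, either way. A call with a gripper value outside its range is refused whole. The fingers move at their own pace and stop on an object; the grip force is fixed at half the most. Time passes only in rows, so rows that do not move let the fingers close. It gives the time, the measured TCP pose, the force and the opening at its end, in the units of the state.
- robot.get_state(): the state, without advancing time (a new reading comes with each control period).
- imaging.capture(name): name is "side" or "top" or "wrist"; returns (picture, depth): 400x640x3 uint8, red, green, blue; 400x640 float32, m along the optical axis (not along the pixel's ray), 0 where there is no reading.
- imaging.camera_info(name): a dict with "camera_matrix" (3x3 intrinsics, pixels), "k1" (the pictures are not rectified: a ray, as slopes to the right and down, at radius r is drawn at 1 + k1 r^2 times it, then the intrinsics apply), "extrinsics" (4x4, takes a point from camera to world coordinates). Camera axes: x right, y up, looking along -z (the intrinsics and any distortion apply to the point x, -y, -z); pixel columns grow to the right and rows downward; lengths in m; the calibration is good to about 2 mm. A picture is of the moment at which its call begins: read the wrist's pose just before it. camera_info takes no time and is no camera call; for the wrist camera it gives the pose at the moment of the call.
- job.hand_in(): hands the job in, once; it reports no verdict.
The state is a dict: "clock": time; "qpos": joint angles; "qvel": joint speeds; "tau": joint torques, N m; "position": TCP position; "eef_rot": TCP orientation; "wrist_force": force on the tool from outside, world axes, zero at the start; "torque": the same for the moment, N m; "width": opening from 0.0 (shut) to 1.0 (fully open).
Only numpy, scipy, OpenCV 4.12 (cv2) and the standard library are available. Lean on these libraries where they do the work, as an engineer would, in place of code of your own. Each camera call takes 0.05 s, during which the arm holds its last target. There are 200 camera calls.

### The job

Set the ribbed filter body squarely on the floor of the slotted pocket of the purge block and let it go, then lay the top disc on it in the pocket, knob up, and let that go. Then take the coupler, press it squarely onto the tilted nipple until it snaps, push it on until its mouth is fully home on the seat, and finish while still gripping it and holding it down against the valve spring. Leave the vial, the spanner and the fuse box where they are.

Things in the scene. Friction and masses are not known exactly. Their poses are not given: they have to be found in the camera images.
- purge_block: Fixed fixture: dark steel plate 100 x 210 x 12 mm (x, y, z) on the worktop, with an aluminium filter pocket on its +y half and a tilted nipple on its -y half, 120 mm apart. Origin under the plate's centre, z up, x away from the robot at yaw 0; it is turned by up to 0.3 rad.
- pocket_floor (a point): Centre of the pocket's floor, at (0, 60, 16) mm in the block's frame. Round pocket, 44 mm inside and 58 mm outside in diameter, walls 36 mm high; slots 27 mm wide at the bore, 35 mm outside, open it down to the floor on the block's -x and +x sides, so that fingers closing along the block's x can go down into it.
- nipple: Fixed brass nipple on a tilted aluminium boss 46 mm in diameter. Origin: centre of the flat seat (the boss's top) at (0, -60, 52) mm in the block's frame. Its z is the nipple's axis, leaning 25 degrees from vertical to the block's -x (the robot's side); its y is the block's y.
- nipple_top (a point): Centre of the top of the nipple's stem, 30 mm from the seat along the nipple's z. Stem 17 mm in diameter; four steel spring balls stand out round it to 25 mm diameter, 21 mm from the seat (10 to 15 N takes the coupler over them). The sprung valve pin, 8 mm in diameter, stands 8 mm out of this top.
- valve_pin (a joint): How far the sprung valve pin is pushed into the stem along the nipple's axis, m: 0 out, 0.007 with the coupler home on the seat, 0.008 its stop. Spring about 3 N at first, 13.5 N at 0.007; it pushes back out when the coupler is let go.
- coupler: Steel coupler, loose, standing on its mouth, about 0.16 kg. Origin: centre of the mouth (lower end); z along its axis. Sleeve 36 mm in diameter from 0 to 34 mm; round grip 26 mm in diameter from 36 to 80 mm (grasp here); stub 12 mm in diameter to 90 mm. It snaps over the balls with its mouth about 8 mm from the seat, then meets the valve pin; home is mouth on seat.
- coupler_bore_end (a point): Closed end of the coupler's bore, on its axis, 31 mm above the mouth. Bore from below: 26 mm in diameter narrowing to 20 mm at 4 mm up, 20 mm to 9 mm up, a wide inner groove (27 mm) to 26 mm up, then 20 mm to the end.
- filter_body: White ribbed plastic disc-like cylinder 40 mm in diameter, 24 mm high, bevelled foot, loose, about 0.06 kg, standing on the worktop. Origin: centre of its underside, z up.
- top_disc: Aluminium disc 40 mm in diameter, 8 mm thick, with a knob 16 mm in diameter on top from 8 to 26 mm (grasp the knob), loose, about 0.06 kg, lying knob up. Origin: centre of its underside, z up.
- vial: Bystander: small glass sample vial with a screw cap, 28 mm in diameter, 60 mm high, standing. Origin under its centre.
- spanner: Bystander: steel spanner 27 x 147 x 8 mm lying flat, length along its y. Origin under its centre.
- fuse_box: Bystander: small carton 36 x 62 x 22 mm behind the block. Origin under its centre.
There are look-alikes about, which are no part of the job. What is shaped like the top_disc but green is not meant.

How it is judged:
By the outcome, as a careful person would: the job done as asked, in the order asked, and still so for the second after the job is handed in, while the arm keeps its last pose, push and grip.
It also fails if it takes over 72 s, if anything falls off the work surface, if the arm or the gripper's body presses on something with over 40 N, if the wrist force passes 120 N, or if a joint passes its speed limit or range.

## Working session

There is one attempt and no reset: what is moved stays moved. The work goes in short steps, Python scripts to look and compute and a tool call to move; the robot and the scene stay as the last step left them, time stands still between calls to the robot, and variables do not carry over. Pictures are saved under pics/ and viewed, about 8 in all and at most 12, crops included, and the job is handed in when it is done.

Besides the shell and the picture viewer there is one more tool, called after "Call:" by a JSON object that holds its "fn" and its "kwargs". drive_tool: Moves the arm, as the interface text tells. Its arguments: {"type":"object","properties":{"motion":{"type":"array"}},"required":["motion"]}

```bash
mkdir -p pics; ls; python3 - <<'E'
from workcell import robot, imaging, job
import cv2, numpy as np
s=robot.get_state(); print({k:np.round(v,3) for k,v in s.items()}, robot.pinch_z)
for n in ["side","top"]:
    p,d=imaging.capture(n); i=imaging.camera_info(n)
    np.savez(f"{n}0.npz",p=p,d=d,**i); print(n,i)
    cv2.imwrite(f"pics/{n}0.png",p[:,:,::-1])
E
```

```text
pics
{'clock': np.float64(0.0), 'qpos': array([-1.398,  0.343,  1.525, -0.   ,  1.275, -0.146]), 'qvel': array([-0.001,  0.001,  0.   , -0.   ,  0.002, -0.   ]), 'tau': array([ 0.0000e+00, -4.3367e+01, -2.4602e+01, -0.0000e+00,  8.0000e-03,
        0.0000e+00]), 'position': array([ 0.164, -0.498,  0.231]), 'eef_rot': array([ 2.05 ,  0.331, -2.05 ]), 'wrist_force': array([-0.322,  0.553, -0.178]), 'torque': array([-0.036, -0.007, -0.027]), 'width': np.float64(0.999)} -0.0187
side {'camera_matrix': array([[497.64448177,   0.        , 317.84504543],
       [  0.        , 497.64448177, 197.80204934],
       [  0.        ,   0.        ,   1.        ]]), 'k1': -0.11072221694053709, 'extrinsics': array([[-0.26749156,  0.79855261, -0.53922352, -0.09225077],
       [-0.96355587, -0.22336171,  0.14720608,  0.15940028],
       [-0.00289009,  0.55894837,  0.82919742,  1.0636147 ],
       [ 0.        ,  0.        ,  0.        ,  1.        ]])}
top {'camera_matrix': array([[395.22077825,   0.        , 311.42698043],
       [  0.        , 395.22077825, 202.08933705],
       [  0.        ,   0.        ,   1.        ]]), 'k1': 0.0032678932234858128, 'extrinsics': array([[ 0.01996167,  0.98540926, -0.16902698,  0.38850274],
       [-0.99929149,  0.02505957,  0.02808077, -0.00113133],
       [ 0.03190679,  0.16834668,  0.98521132,  1.02223766],
       [ 0.        ,  0.        ,  0.        ,  1.        ]])}
```

View pics/side0.png

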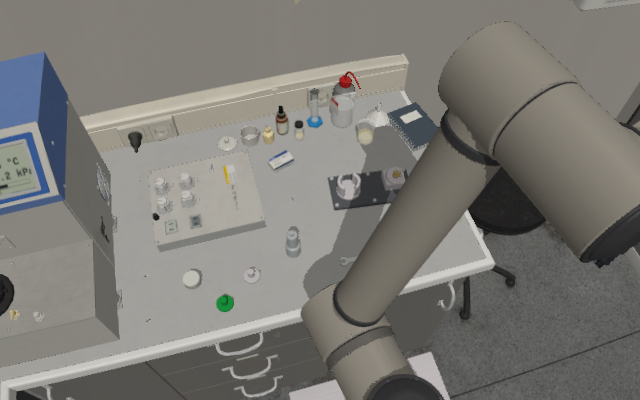

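View pics/top0.png

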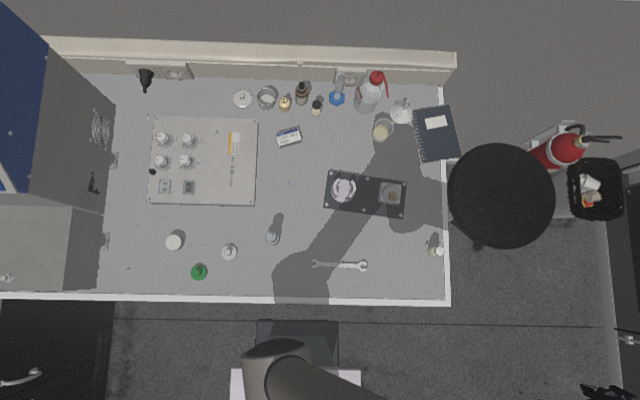

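Candidates in the top view:
- **Filter body:** white cylinder (173,242). The beaker (380,132) is not it.
- **Top disc:** grey knobbed disc (229,252). The green one (199,271) is excluded, and a round lid at the back (242,99) could be confused with it.
- **Coupler:** (272,237). The vial is at (437,251).
- **Block:** pocket (343,188), nipple (392,195).

Next is a close crop and depth points.

```bash
cat > h.py <<'E'
import numpy as np, cv2
from scipy.spatial.transform import Rotation as R
def rays(i,uv):
    D=np.array([i['k1'],0,0,0,0],float)
    n=cv2.undistortPoints(np.asarray(uv,float).reshape(-1,1,2),np.asarray(i['camera_matrix']),D)[:,0]
    return np.c_[n[:,0],-n[:,1],-np.ones(len(n))]
def deproj(i,uv,z):
    E=np.asarray(i['extrinsics']); return (rays(i,uv)*np.asarray(z).reshape(-1,1))@E[:3,:3].T+E[:3,3]
def onplane(i,uv,h):
    E=np.asarray(i['extrinsics']); d=rays(i,uv)@E[:3,:3].T
    return E[:3,3]+d*((h-E[2,3])/d[:,2])[:,None]
def project(i,P):
    E=np.asarray(i['extrinsics']); c=(np.atleast_2d(P)-E[:3,3])@E[:3,:3]; c=c*[1,-1,-1]
    return cv2.projectPoints(c,np.zeros(3),np.zeros(3),np.asarray(i['camera_matrix']),np.array([i['k1'],0,0,0,0],float))[0][:,0]
def cloud(i,d,box=None):
    v,u=np.nonzero(d>0)
    if box: 
        m=(u>=box[0])&(u<box[2])&(v>=box[1])&(v<box[3]); u,v=u[m],v[m]
    uv=np.c_[u,v]; return uv,deproj(i,uv,d[v,u])
E
python3 - <<'E'
from h import *
def load(n): return dict(np.load(f"{n}0.npz"))
t=load("top"); s=load("side")
B={"filter":(155,228,190,258),"disc":(215,240,245,265),"green":(187,260,212,284),"backlid":(230,88,255,110),"coupler":(260,208,290,250),"pocket":(325,170,362,206),"nipple":(376,176,408,212),"vial":(425,236,446,260)}
for k,b in B.items():
    uv,P=cloud(t,t['d'],b); m=P[:,2]>0.004 if k not in("pocket","nipple") else P[:,2]>0.03
    if m.sum()<3: print(k,"none"); continue
    Q=P[m]; h=np.percentile(Q[:,2],97); T=Q[Q[:,2]>h-0.006]
    # same in side
    su,SP=cloud(s,s['d']); c=T.mean(0); mm=(np.hypot(*(SP[:,:2]-c[:2]).T)<0.035)&(SP[:,2]>0.004); 
    S=SP[mm]; hs=np.percentile(S[:,2],97) if len(S)>5 else 0; ST=S[S[:,2]>hs-0.006]
    print(k,len(Q),np.round([h,hs],4),"top c",np.round(c,4),"side c",np.round(ST.mean(0),4) if len(ST) else None, "table z",np.round(np.median(P[P[:,2]<0.004,2]),4), 'pix side',project(s,c)[0].round())
p,q=t['p'],s['p']
a=cv2.resize(p[225:290,150:290],(784,364),interpolation=cv2.INTER_CUBIC)
b=cv2.resize(p[160:215,315:415],(400,220),interpolation=cv2.INTER_CUBIC)
c=cv2.resize(q[255:320,175:305],(384,220)); 
cv2.imwrite("pics/crop1.png",np.vstack([a,np.hstack([b,c])])[:,:,::-1])
E
```

```text
filter 235 [0.0259 0.0277] top c [0.4492 0.313  0.023 ] side c [0.4483 0.3164 0.0243] table z -0.001 pix side [192. 278.]
disc 193 [0.026  0.0273] top c [0.4283 0.177  0.0248] side c [0.4269 0.1781 0.0257] table z -0.0009 pix side [251. 271.]
green 195 [0.0262 0.0265] top c [0.3767 0.2499 0.0247] side c [0.3758 0.2521 0.0255] table z -0.0011 pix side [224. 299.]
backlid 223 [0.0188 0.0183] top c [0.8445 0.1635 0.018 ] side c [0.8439 0.166  0.0172] table z 0.0003 pix side [227. 139.]
coupler 178 [0.0908 0.0897] top c [0.4658 0.0676 0.0892] side c [0.4666 0.0704 0.0878] table z -0.0008 pix side [292. 233.]
pocket 147 [0.0545 0.0543] top c [ 0.5927 -0.1108  0.0517] side c [ 0.5945 -0.1065  0.0522] table z -0.0006 pix side [350. 181.]
nipple 419 [0.0816 0.0804] top c [ 0.5692 -0.2273  0.0806] side c [ 0.5687 -0.2247  0.0804] table z -0.0005 pix side [398. 172.]
vial 161 [0.0605 0.0378] top c [ 0.44   -0.3441  0.0583] side c [ 0.4313 -0.3506  0.0386] table z -0.0 pix side [461. 208.]
```

View pics/crop1.png

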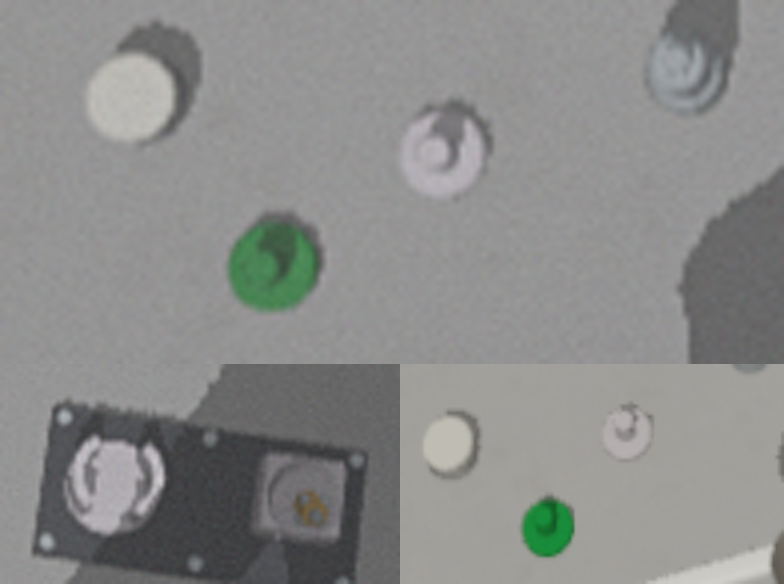

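Close crop: filter (135,95), grey metal disc (440,150), green decoy (275,262) and coupler (685,75) match the descriptions. The lower inset shows the pocket on the left and the nipple on the right. Heights agree with the text. Next I get rough block geometry and the wrist camera's mounting.

```bash
cat >> h.py <<'E'
def T(st):
    M=np.eye(4); M[:3,:3]=R.from_rotvec(st['eef_rot']).as_matrix(); M[:3,3]=st['position']; return M
def go(st,p,jaw=None):
    """remaining shift (cm, tool axes) to world p; turn (deg) about tool x to bring jaw axis to world angle jaw (rad, mod pi)"""
    M=T(st); d=M[:3,:3].T@(np.asarray(p)-M[:3,3])*100
    r=None
    if jaw is not None:
        a=M[:3,:3].T@np.array([np.cos(jaw),np.sin(jaw),0]); r=np.degrees(np.arctan2(a[2],a[1])); r=(r+90)%180-90
    return d.round(2),r
def circ(xy):
    A=np.c_[2*xy,np.ones(len(xy))]; s=np.linalg.lstsq(A,(xy**2).sum(1),rcond=None)[0]
    return s[:2],np.sqrt(s[2]+s[:2]@s[:2])
E
python3 - <<'E'
from workcell import robot, imaging
from h import *
st=robot.get_state(); M=T(st); print(M.round(3))
i=imaging.camera_info("wrist"); print(np.round(np.linalg.inv(M)@i['extrinsics'],3), i['camera_matrix'].round(1), i['k1'])
for n in("top","side"):
    t=dict(np.load(n+"0.npz")); uv,P=cloud(t,t['d'])
    m=(P[:,2]>.007)&(P[:,2]<.017)&(P[:,0]>.48)&(P[:,0]<.68)&(P[:,1]>-.31)&(P[:,1]<-.02)
    g=np.zeros((200,300),np.uint8); q=P[m]; g[((q[:,0]-.48)*1000).astype(int).clip(0,199),((q[:,1]+.31)*1000).astype(int).clip(0,299)]=255
    g=cv2.morphologyEx(g,cv2.MORPH_CLOSE,np.ones((9,9))); c=max(cv2.findContours(g,0,1)[0],key=cv2.contourArea)
    print(n,m.sum(),cv2.minAreaRect(c))
print(go(st,[.46,-.2,.25],-.0), go(st,[.43,.2,.25],0))
E
```

```text
[[-0.     0.313 -0.95   0.165]
 [ 0.001 -0.95  -0.313 -0.498]
 [-1.    -0.001 -0.     0.231]
 [ 0.     0.     0.     1.   ]]
[[-0.     0.315 -0.949 -0.143]
 [ 1.    -0.001 -0.001 -0.001]
 [-0.001 -0.949 -0.315 -0.08 ]
 [ 0.     0.     0.     1.   ]] [[335.2   0.  320.2]
 [  0.  335.2 197.8]
 [  0.    0.    1. ]] -0.06984727396379378
top 2279 ((139.56991577148438, 105.853515625), (209.96083068847656, 100.90138244628906), 7.07637882232666)
side 1607 ((158.61660766601562, 108.89727783203125), (178.28712463378906, 103.3732681274414), 6.632514476776123)
(array([ -1.9 , -19.06, -37.41]), np.float64(-71.73233505420406)) (array([ -1.84, -57.98, -47.09]), np.float64(-71.73233505420406))
```

Block from the top view: centre (0.586, -0.170), yaw -7.1°, and the predicted pocket centre matches the seen one within 1 mm. Moving to a view pose over the filter and disc.

Call:
{"fn": "drive_tool", "kwargs": {"motion": [1,0,-2.4,-4.7,0,1,0,-2.4,-4.7,0,1,0,-2.4,-4.7,0,1,0,-2.4,-4.7,0,1,0,-2.4,-4.7,0,1,0,-2.4,-4.7,0,1,0,-2.4,-4.7,0,1,0,-2.4,-4.7,0,1,0,0,0,-8.1,1,0,0,0,-8.1,1,0,0,0,-8.1,1,0,0,0,-8.1,1,0,0,0,-8.1,1,0,0,0,-8.1,1,0,0,0,-8.1,1,0,0,0,-8]}}

```text
clock: 1.7
position: [0.4456, -0.214, 0.2309]
eef_rot: [1.295, 1.152, -1.295]
wrist_force: [-0.4, -0.7, 0.2]
width: 0.998
```

Call:
{"fn": "drive_tool", "kwargs": {"motion": [1,0.4,-0.7,-4.3,0,1,0.4,-0.7,-4.3,0,1,0.4,-0.7,-4.3,0,1,0.4,-0.7,-4.3,0,1,0.4,-0.7,-4.3,0,1,0.4,-0.7,-4.3,0,1,0.4,-0.7,-4.3,0,1,0.4,-0.7,-4.3,0,1,0.4,-0.7,-4.3,0,1,0.4,-0.7,-4.3,0,1,0.4,-0.7,-4.3,0,1,0,0,0,0,1,0,0,0,0]}}

```text
clock: 3.0
position: [0.4267, 0.2653, 0.1866]
eef_rot: [1.296, 1.15, -1.299]
wrist_force: [-0.8, -0.5, 0.1]
width: 1.003
```

```bash
cat > look.py <<'E'
from workcell import robot, imaging
from h import *
import sys
st=robot.get_state(); i=imaging.camera_info("wrist"); p,d=imaging.capture("wrist")
n=sys.argv[1]; np.savez(n+".npz",p=p,d=d,pos=st['position'],rot=st['eef_rot'],**i); cv2.imwrite(f"pics/{n}.png",p[:,:,::-1])
print(st['clock'],st['position'].round(4),T(st)[:3,1].round(3),st['width'])
E
python3 look.py w1
```

```text
3.0 [0.4267 0.2653 0.1866] [ 0.993 -0.12  -0.001] 1.002587794619748
```

View pics/w1.png

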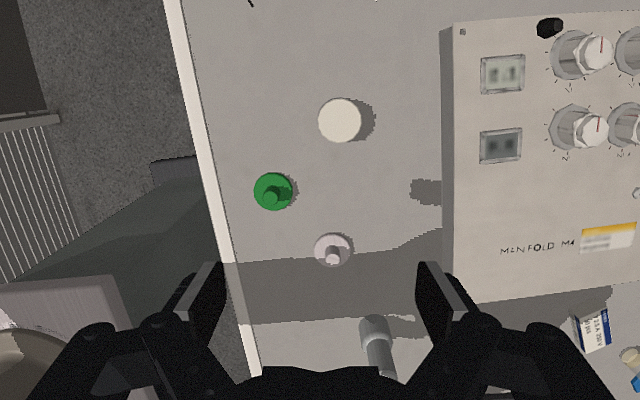

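The wrist view shows the filter (340,120), the green decoy (272,192), the disc (332,249), and the manifold panel's edge from x≈445 right.

```bash
cat > meas.py <<'E'
from h import *
def top_circle(f,c,rad,zlo,zhi,h):
    """points of the view with zlo<z<zhi near c -> outline -> on plane h -> circle"""
    t=dict(np.load(f)); uv,P=cloud(t,t['d']); m=(np.hypot(*(P[:,:2]-c).T)<rad)&(P[:,2]>zlo)&(P[:,2]<zhi)
    g=np.zeros((400,640),np.uint8); g[uv[m][:,1],uv[m][:,0]]=255
    n=max(cv2.findContours(g,0,1)[0],key=cv2.contourArea)[:,0]
    cc,r=circ(onplane(t,n,h)[:,:2]); cen,_=circ(onplane(t,cv2.convexHull(n)[:,0],h)[:,:2])
    return cc.round(4),round(r,4),cen.round(4),np.median(P[m][:,2]).round(4),m.sum()
E
python3 - <<'E'
from meas import *
t=dict(np.load("w1.npz")); uv,P=cloud(t,t['d'])
m=(P[:,0]>.4)&(P[:,0]<.48)&(P[:,1]>.2)&(P[:,1]<.28)&(P[:,2]<.006); print("table",np.median(P[m][:,2]))
for f in("w1.npz","top0.npz"):
    print(f,"filter",top_circle(f,[.449,.314],.035,.018,.04,.024))
    print(f,"disc flat",top_circle(f,[.428,.177],.032,.0045,.014,.008)," knob",top_circle(f,[.428,.177],.03,.02,.04,.026))
    print(f,"coupler stub",top_circle(f,[.466,.069],.03,.084,.1,.09))
m=(P[:,0]>.47)&(P[:,0]<.56)&(P[:,1]>.27)&(P[:,1]<.34)&(P[:,2]>.008); q=P[m]; print("panel min x",np.percentile(q[:,0],1),"z",np.percentile(q[:,2],[50,95]))
st=dict(position=t['pos'],eef_rot=t['rot']); print(go(st,[.449,.314,.1]))
E
```

```text
table 0.0004989296757400008
w1.npz filter (array([0.4492, 0.3154]), np.float64(0.0192), array([0.4493, 0.3154]), np.float64(0.0246), np.int64(1514))
w1.npz disc flat (array([0.4284, 0.1797]), np.float64(0.0196), array([0.4284, 0.1797]), np.float64(0.0085), np.int64(759))  knob (array([0.4285, 0.1806]), np.float64(0.0081), array([0.4286, 0.1806]), np.float64(0.0262), np.int64(197))Traceback (most recent call last):
  File "<stdin>", line 7, in <module>
  File "meas.py", line 6, in top_circle
    n=max(cv2.findContours(g,0,1)[0],key=cv2.contourArea)[:,0]
      ~~~^^^^^^^^^^^^^^^^^^^^^^^^^^^^^^^^^^^^^^^^^^^^^^^^
ValueError: max() iterable argument is empty
```

```bash
python3 - <<'E'
from meas import *
for f in ("w1","top0"):
    t=dict(np.load(f+".npz")); uv,P=cloud(t,t['d'])
    m=(P[:,0]>.475)&(P[:,0]<.6)&(P[:,1]>.27)&(P[:,1]<.34)&(P[:,2]>.008); q=P[m]; print("panel min x",np.percentile(q[:,0],[1,5]),"z",np.percentile(q[:,2],[5,50,95]))
t=dict(np.load("w1.npz"))
st=dict(position=t['pos'],eef_rot=t['rot']); print(go(st,[.4492,.3154,.1]))
E
```

```text
panel min x [0.47528727 0.4767215 ] z [0.02160326 0.04256266 0.269042  ]
panel min x [0.54633475 0.54722141] z [0.02636695 0.04055333 0.04432248]
(array([ 8.66,  1.64, -5.25]), None)
```

Call:
{"fn": "drive_tool", "kwargs": {"motion": [1,2.5,0.5,-1.5,0,1,2.5,0.5,-1.5,0,1,2.5,0.5,-1.5,0,1,1.2,0.14,-0.75,0,1,0,0,0,0,1,0,0,0,0]}}

```text
clock: 3.65
position: [0.4504, 0.314, 0.1009]
eef_rot: [1.3, 1.148, -1.299]
wrist_force: [-0.2, -0.3, 0.8]
width: 1.004
```

```bash
python3 look.py w2; python3 - <<'E'
from meas import *
print(top_circle("w2.npz",[.449,.315],.03,.018,.035,.024))
t=dict(np.load("w2.npz"))
st=dict(position=t['pos'],eef_rot=t['rot']); print(go(st,[.4492,.3154,.004],-.1235))
E
```

```text
3.65 [0.4504 0.314  0.1009] [ 0.992 -0.123  0.   ] 1.0037260871524676
(array([0.4496, 0.3163]), np.float64(0.0199), array([0.4497, 0.3164]), np.float64(0.0244), np.int64(2475))
(array([ 9.69, -0.13, -0.12]), np.float64(0.001203092947250184))
```

Call:
{"fn": "drive_tool", "kwargs": {"motion": [1,2.5,-0.03,-0.05,0,1,2.5,-0.03,-0.05,0,1,2.5,-0.03,-0.05,0,1,1.5,0,-0.05,0,1,1,0,0,0,0.6,0,0,0,0,0.3,0,0,0,0,0,0,0,0,0,0,0,0,0,0,0,0,0,0,0,0,0,0,0,0]}}

```text
clock: 4.8
position: [0.4502, 0.3172, 0.0018]
eef_rot: [1.301, 1.148, -1.297]
wrist_force: [-0.6, -1.1, 5.4]
width: 0.446
```

Call:
{"fn": "drive_tool", "kwargs": {"motion": [0,-3,0,0,0,0,-4,0,0,0,0,-4,0,0,0,0,-4,0.5,1,0,0,0,2,4,0,0,0,2,4,0,0,0,2,4,0,0,0,2,4,0,0,0,2,4,0,0,0,2,4,0,0,0,2,4,0,0,0,2,4,0,0,0,2,2,0,0,0,0,0,0,0,0,0,0,0]}}

```text
clock: 6.3
position: [0.5899, -0.0533, 0.1505]
eef_rot: [1.3, 1.148, -1.3]
wrist_force: [0.2, 0.6, -1.0]
width: 0.446
```

```bash
python3 look.py w3
```

```text
6.3 [ 0.5899 -0.0533  0.1505] [ 0.992 -0.124 -0.   ] 0.4457168858940879
```

View pics/w3.png

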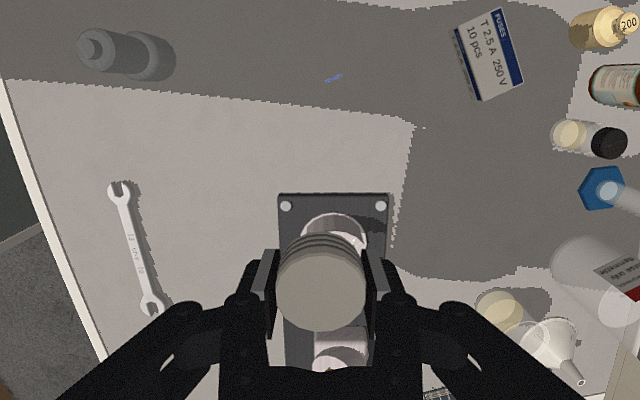

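The held filter (320,290) hides the pocket. I move past it so the pocket sits above the filter in the picture.

Call:
{"fn": "drive_tool", "kwargs": {"motion": [0,0,0,4,0,0,0,0,4,0,0,0,0,3,0,0,0,0,0,0,0,0,0,0,0]}}

```text
clock: 6.85
position: [0.5763, -0.1613, 0.1505]
eef_rot: [1.299, 1.149, -1.299]
wrist_force: [-0.6, 0.2, -1.0]
width: 0.445
```

```bash
python3 look.py w4; python3 - <<'E'
from meas import *
t=dict(np.load("w4.npz")); M=T(dict(position=t['pos'],eef_rot=t['rot'])); uv,P=cloud(t,t['d'])
m=(np.hypot(P[:,0]-.593,P[:,1]+.111)<.036)&(P[:,2]>.044)&(P[:,2]<.06); q=P[m]; print("wall top",m.sum(),np.percentile(q[:,2],[5,50,95]))
w=q[abs(q[:,2]-np.median(q[:,2]))<.004]
from scipy.optimize import least_squares
r=np.array(0)
f=lambda x: np.clip(abs(np.hypot(w[:,0]-x[0],w[:,1]-x[1])-.0255)-.0035,0,1)
s=least_squares(f,[.593,-.111],loss='soft_l1',f_scale=.001); print("annulus fit",s.x.round(4),np.percentile(np.hypot(*(w[:,:2]-s.x).T),[2,10,50,90,98]).round(4))
# floor
m=(np.hypot(P[:,0]-.593,P[:,1]+.111)<.018)&(P[:,2]<.03); print("floor z",np.median(P[m][:,2]),m.sum())
# plate outline
m=(abs(P[:,2]-.012)<.004)&(abs(P[:,0]-.586)<.08)&(P[:,1]>-.2)&(P[:,1]<-.02); q=P[m]
b=q@np.array([np.cos(-.1235),np.sin(-.1235),0]); print("plate block-x extent",np.percentile(b,[.5,99.5]),"mid",np.percentile(b,[.5,99.5]).mean())
# left/right edge slopes
c=np.array([np.cos(-.1235),np.sin(-.1235)]);e=np.array([-c[1],c[0]]); y=q[:,:2]@e
L=[];
for y0 in np.arange(y.min()+.01,y.max()-.02,.004):
    k=(y>=y0)&(y<y0+.004)
    if k.sum()>10: L.append((y0,b[k].min(),b[k].max()))
L=np.array(L); print(np.polyfit(L[:,0],L[:,1],1),np.polyfit(L[:,0],L[:,2],1),len(L), "end y",y.max())
# held filter in tool
Q=(P-M[:3,3])@M[:3,:3]; m=(abs(Q[:,1])<.025)&(abs(Q[:,2])<.025)&(Q[:,0]<.0)&(Q[:,0]>-.04); q=Q[m]
xt=np.percentile(q[:,0],5); k=q[:,0]<xt+.005; print("held top x",xt,"centre yz",np.round(q[k].mean(0),4),[np.percentile(q[k][:,2],[1,99])])
A=np.c_[q[k][:,1:],np.ones(k.sum())]; print("tilt",np.linalg.lstsq(A,q[k][:,0],rcond=None)[0])
E
```

```text
6.85 [ 0.5763 -0.1613  0.1505] [ 0.992 -0.122 -0.   ] 0.4454963916184409
wall top 1506 [0.04889322 0.05242856 0.05365174]
annulus fit [ 0.5938 -0.1094] [0.0219 0.0224 0.0255 0.0283 0.0289]
floor z 0.0165988319841896 1534
plate block-x extent [0.55337715 0.65186062] mid 0.6026188843874135
[-0.00683357  0.55286128] [0.00245649 0.65221486] 29 end y 0.00974319996534963
held top x -0.03869797612400288 centre yz [-0.0379  0.0001 -0.0042] [array([-0.01174069,  0.01032903])]
tilt [ 0.00345998 -0.05459255 -0.03811765]
```

View pics/w4.png

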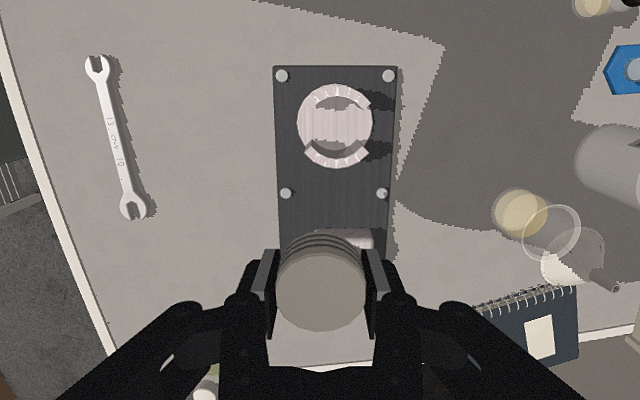

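The pocket (336,125) is clear. The held-filter numbers were probably polluted by finger points, so I redo them.

```bash
python3 - <<'E'
from meas import *
t=dict(np.load("w4.npz")); M=T(dict(position=t['pos'],eef_rot=t['rot'])); 
uv,P=cloud(t,t['d'],(270,225,370,345)); Q=(P-M[:3,3])@M[:3,:3]
for v in range(230,345,8):
    k=(uv[:,1]==v)&(abs(uv[:,0]-320)<15); print(v,np.median(Q[k],0).round(4))
g=cv2.cvtColor(t['p'],cv2.COLOR_RGB2GRAY)
for u in (290,320,350):
    k=(uv[:,1]==295)&(abs(uv[:,0]-u)<5); print(u,np.median(Q[k],0).round(4))
# pocket via wall-top contours: outer circle from image-depth mask and previous-view consistency
E
```

```text
230 [ 0.1296 -0.0007  0.0395]
238 [-0.0076 -0.0009 -0.0174]
246 [-0.016  -0.0007 -0.0176]
254 [-0.0221 -0.0007 -0.0171]
262 [-0.0227 -0.0007 -0.0138]
270 [-0.0229 -0.0007 -0.0102]
278 [-0.0225 -0.0009 -0.0062]
286 [-0.0228 -0.0007 -0.0025]
294 [-0.0227 -0.0007  0.0015]
302 [-0.0226 -0.0007  0.0056]
310 [-0.0228 -0.0007  0.0095]
318 [-0.0228 -0.0007  0.0138]
326 [-0.0227 -0.0007  0.0182]
334 [ 0.1497 -0.0006  0.171 ]
342 [ 0.15   -0.0006  0.1822]
290 [-0.0225 -0.0134  0.0022]
320 [-0.0229 -0.0007  0.0019]
350 [-0.0228  0.0119  0.0019]
```

The filter is level in the grip, with its centre about 1 to 1.5 mm toward tool +z. The pocket is at (0.594, -0.109) with rim z 0.052 and floor 0.0166, as expected.

```bash
cat > g.py <<'E'
import sys
from workcell import robot
from h import *
st=robot.get_state(); a=[float(x) for x in sys.argv[1:]]
print(st['clock'],st['position'].round(4),st['wrist_force'].round(1),st['width'],go(st,a[:3],a[3]))
E
python3 g.py .5943 -.1082 .062 -.1235
```

```text
6.9 [ 0.5765 -0.1607  0.1505] [-0.6  0.6 -1.4] 0.4436470588873178 (array([ 8.85,  1.13, -5.43]), np.float64(0.10615009942910092))
```

Call:
{"fn": "drive_tool", "kwargs": {"motion": [0,1,0.4,-1.8,0,0,1,0.4,-1.8,0,0,1.5,0.33,-1.8,0.1,0,1.8,0,0,0,0,1.8,0,0,0,0,1.7,0,0,0,0,0,0,0,0,0,0,0,0,0]}}

```text
clock: 7.7
position: [0.5946, -0.1087, 0.0627]
eef_rot: [1.299, 1.149, -1.299]
wrist_force: [0.7, -0.7, -0.7]
width: 0.445
```

```bash
python3 g.py .5943 -.1082 .020 -.1235; python3 look.py w5
```

```text
7.7 [ 0.5946 -0.1087  0.0627] [ 0.7 -0.7 -0.7] 0.44454924465046913 (array([ 4.27, -0.04, -0.05]), np.float64(0.043193343445281585))
7.7 [ 0.5946 -0.1087  0.0627] [ 0.992 -0.122 -0.   ] 0.44454924465046913
```

View pics/w5.png

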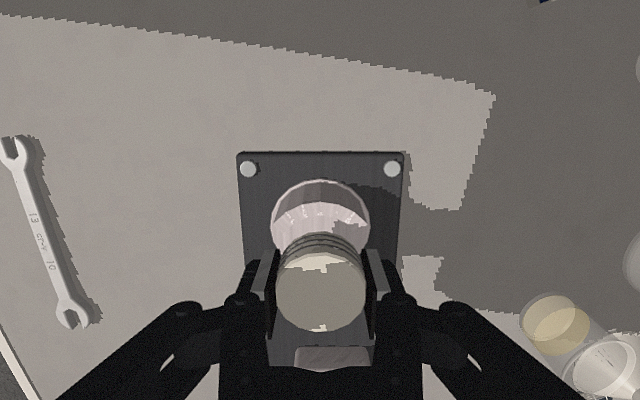

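The pocket (271–370) and the filter (276–366) share their centre column 321, so it is aligned. Lowering.

Call:
{"fn": "drive_tool", "kwargs": {"motion": [0,0.7,-0.01,0,0,0,0.7,0,0,0,0,0.7,0,0,0,0,0.7,0,0,0,0,0.7,0,0,0,0,0.7,0,0,0,0,0,0,0,0]}}

```text
clock: 8.45
position: [0.5941, -0.1095, 0.0188]
eef_rot: [1.3, 1.149, -1.301]
wrist_force: [2.8, 4.9, -3.2]
width: 0.444
```

Call:
{"fn": "drive_tool", "kwargs": {"motion": [0,0.05,-0.02,-0.1,0,0,0.1,0,0,0,0,0.05,0,0,0,0,0,0,0,0]}}

```text
clock: 8.85
position: [0.5942, -0.1094, 0.0181]
eef_rot: [1.3, 1.148, -1.301]
wrist_force: [0.3, 0.4, -1.0]
width: 0.449
```

Call:
{"fn": "drive_tool", "kwargs": {"motion": [0,0.1,0,0,0,0,0.05,0,0,0,0,0,0,0,0]}}

```text
clock: 9.15
position: [0.5944, -0.1095, 0.0178]
eef_rot: [1.3, 1.147, -1.3]
wrist_force: [-2.8, 0.9, 6.8]
width: 0.446
```

Floor contact (6.8 N). Releasing and rising.

Call:
{"fn": "drive_tool", "kwargs": {"motion": [0.5,0,0,0,0,0.55,0,0,0,0,0.65,0,0,0,0,0.65,0,0,0,0,0.65,-1,0,0,0,0.65,-2,0,0,0,0.65,-3,0,0,0,0.65,-4,0,0,0,0.65,0,0,4,0,0.65,0,0,2,0,0.65,0,0,0,0,0.65,0,0,0,0]}}

```text
clock: 10.35
position: [0.5868, -0.1686, 0.1171]
eef_rot: [1.301, 1.147, -1.301]
wrist_force: [0.1, 0.9, -0.0]
width: 0.653
```

```bash
python3 look.py w6; python3 - <<'E'
from meas import *
print(top_circle("w6.npz",[.594,-.1095],.0215,.033,.046,.04))
t=dict(np.load("w6.npz")); uv,P=cloud(t,t['d'])
m=(np.hypot(P[:,0]-.594,P[:,1]+.11)<.016)&(P[:,2]>.03)&(P[:,2]<.06); q=P[m]
print(m.sum(),np.linalg.lstsq(np.c_[q[:,:2]-[.594,-.11],np.ones(len(q))],q[:,2],rcond=None)[0].round(4))
m=(np.hypot(P[:,0]-.593,P[:,1]+.111)<.034)&(abs(P[:,2]-.0525)<.003); w=P[m]
from scipy.optimize import least_squares
s=least_squares(lambda x: np.clip(abs(np.hypot(w[:,0]-x[0],w[:,1]-x[1])-.0255)-.0035,0,1),[.593,-.111],loss='soft_l1',f_scale=.001); print("rim",s.x.round(4),m.sum())
E
python3 g.py .4285 .1805 .13 -.1235
```

```text
10.35 [ 0.5868 -0.1686  0.1171] [ 0.992 -0.125  0.   ] 0.6529486351301205
(array([ 0.5938, -0.111 ]), np.float64(0.0195), array([ 0.5938, -0.111 ]), np.float64(0.0405), np.int64(2967))
1945 [0.0013 0.0078 0.0406]
rim [ 0.5938 -0.1093] 1932
10.4 [ 0.5868 -0.168   0.1169] [ 0.8  0.6 -0. ] 0.6541146524118194 (array([ -1.29, -20.04, -32.61]), np.float64(-0.05983726521412791))
```

Filter is level, with its top at 0.0405 (expected 0.040), so it is seated. Now the disc.

Call:
{"fn": "drive_tool", "kwargs": {"motion": [0.65,-1,-0.5,-0.9,0,0.65,-0.3,-2.4,-4,0,0.65,0,-2.4,-4,0,0.65,0,-2.4,-4,0,0.65,0,-2.4,-4,0,0.65,0,-2.4,-4,0,0.65,0,-2.4,-4,0,0.65,0,-2.4,-4,0,0.65,0,-2.7,-3.7,0,0.55,1.5,0,0,0,0.55,1.5,0,0,0,0.55,0,0,0,0,0.55,0,0,0,0]}}

```text
clock: 11.7
position: [0.4286, 0.1804, 0.1004]
eef_rot: [1.3, 1.148, -1.3]
wrist_force: [0.5, 0.1, -0.1]
width: 0.548
```

```bash
python3 look.py w7; python3 - <<'E'
from meas import *
print(top_circle("w7.npz",[.4285,.18],.03,.0045,.014,.008),top_circle("w7.npz",[.4285,.18],.02,.02,.035,.026))
E
python3 g.py .4285 .1805 .011 -.1235
```

```text
11.7 [0.4286 0.1804 0.1004] [ 0.992 -0.123  0.   ] 0.5483782862629788
(array([0.4283, 0.1793]), np.float64(0.0195), array([0.4282, 0.1794]), np.float64(0.0085), np.int64(1644)) (array([0.4283, 0.1802]), np.float64(0.0079), array([0.4284, 0.1802]), np.float64(0.0262), np.int64(413))
11.75 [0.4291 0.1802 0.1006] [-0.1 -0.9  0.2] 0.5496965365772538 (array([ 8.96, -0.07, -0.02]), np.float64(-0.03274086520161745))
```

Call:
{"fn": "drive_tool", "kwargs": {"motion": [0.5,2.5,-0.05,0.02,0,0.45,2.5,0,0,0,0.4,2,0,0,0,0.35,1.5,0,0,0,0.3,0.45,0,0,0,0.1,0,0,0,0,0,0,0,0,0,0,0,0,0,0,0,0,0,0,0,0,0,0,0,0]}}

```text
clock: 12.75
position: [0.4287, 0.1797, 0.0107]
eef_rot: [1.301, 1.147, -1.3]
wrist_force: [-0.4, -0.5, 0.2]
width: 0.149
```

Call:
{"fn": "drive_tool", "kwargs": {"motion": [0,-2,0,0,0,0,-4,0,0,0,0,-4,0,0,0,0,-4,0,0,0,0,0,2.5,3.3,0,0,0,2.5,3.3,0,0,0,2.5,3.3,0,0,0,2.5,3.3,0,0,0,2.5,3.3,0,0,0,2.5,3.3,0,0,0,2.5,3.3,0,0,0,2.5,3.4,0,0,2.5,0,0,0,0,2.5,0,0,0,0,0,0,0,0,0,0,0,0,0]}}

```text
clock: 14.35
position: [0.5938, -0.1081, 0.1005]
eef_rot: [1.3, 1.148, -1.301]
wrist_force: [0.3, 0.6, -0.5]
width: 0.144
```

```bash
python3 look.py w8; python3 - <<'E'
from meas import *
t=dict(np.load("w8.npz")); M=T(dict(position=t['pos'],eef_rot=t['rot'])); uv,P=cloud(t,t['d']); Q=(P-M[:3,3])@M[:3,:3]
m=(np.hypot(Q[:,1],Q[:,2])<.026)&(Q[:,0]>-.004)&(Q[:,0]<.009); q=Q[m]; print(m.sum(),np.percentile(q[:,0],[5,50,95]).round(4))
f=q[abs(q[:,0]-np.median(q[:,0]))<.003]; 
print("z range",np.percentile(f[abs(f[:,1])<.004][:,2],[1,99]),"y range",np.percentile(f[abs(f[:,2]+.005)<.004][:,1],[1,99]), "plane",np.linalg.lstsq(np.c_[f[:,1:],np.ones(len(f))],f[:,0],rcond=None)[0].round(4))
g=np.zeros((400,640),np.uint8); g[uv[m][:,1],uv[m][:,0]]=255
n=max(cv2.findContours(g,0,1)[0],key=cv2.contourArea); h=cv2.convexHull(n)[:,0]
xx=M[2,3]-np.median(q[:,0]); W=onplane(t,h,xx); L=(W-M[:3,3])@M[:3,:3]; print(circ(L[:,1:]))
E
python3 g.py .5943 -.1085 .065 -.1235
```

```text
14.35 [ 0.5938 -0.1081  0.1005] [ 0.992 -0.124 -0.001] 0.14397438677910385
1970 [-0.0017  0.0021  0.0065]
z range [-0.01907864 -0.00584134] y range [-0.01971433  0.01873777] plane [-0.001  -0.0333  0.0017]
(array([-0.00045741, -0.00398788]), np.float64(0.018025686272668765))
14.4 [ 0.5945 -0.1081  0.1014] [0.2 0.2 0.4] 0.15035074337766288 (array([ 3.64, -0.02,  0.04]), np.float64(-0.03734339502749151))
```

View pics/w8.png

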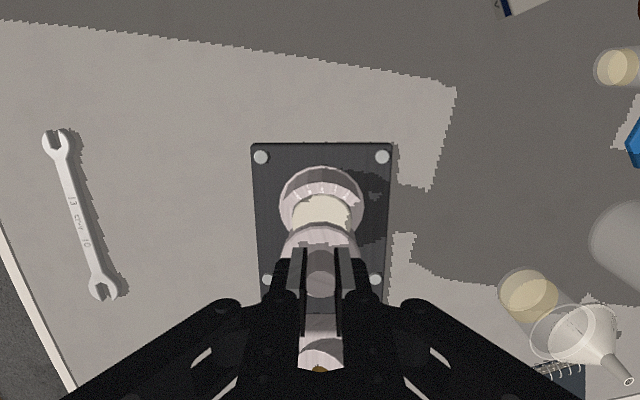

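Disc is held level, with its centre within 1 mm of the tool axis, and the white filter sits in the pocket (322,210). Lowering.

Call:
{"fn": "drive_tool", "kwargs": {"motion": [0,1.2,0,0,0,0,1.2,0,0,0,0,1.2,0,-0.02,0,0,0.3,0,0,0,0,0.3,0,0,0,0,0.3,0,0,0,0,0.2,0,0,0,0,0,0,0,0]}}

```text
clock: 15.2
position: [0.5939, -0.108, 0.0532]
eef_rot: [1.3, 1.148, -1.3]
wrist_force: [0.6, 0.5, -0.2]
width: 0.145
```

Call:
{"fn": "drive_tool", "kwargs": {"motion": [0,0.1,0,0,0,0,0.1,0,0,0,0,0.1,0,0,0,0,0,0,0,0]}}

```text
clock: 15.6
position: [0.5941, -0.108, 0.0505]
eef_rot: [1.3, 1.147, -1.3]
wrist_force: [-0.5, 0.2, 0.3]
width: 0.147
```

Call:
{"fn": "drive_tool", "kwargs": {"motion": [0,0.05,0,0,0,0,0.05,0,0,0,0,0,0,0,0]}}

```text
clock: 15.9
position: [0.5941, -0.1081, 0.0504]
eef_rot: [1.3, 1.147, -1.3]
wrist_force: [-2.7, 0.9, 8.3]
width: 0.146
```

Call:
{"fn": "drive_tool", "kwargs": {"motion": [0.2,0,0,0,0,0.3,0,0,0,0,0.4,0,0,0,0,0.4,-1,0,0,0,0.4,-2,0,0,0,0.6,-4,0,0,0,0.8,-3,0,2,0,1,0,0,4,0,1,0,0,4,0,1,0,0,4,0,1,0,0,2,0,1,0,0,0,0,1,0,0,0,0]}}

```text
clock: 17.2
position: [0.5741, -0.2663, 0.1494]
eef_rot: [1.301, 1.148, -1.301]
wrist_force: [0.9, 0.2, -1.1]
width: 0.999
```

```bash
python3 look.py w9; python3 - <<'E'
from meas import *
t=dict(np.load("w9.npz")); uv,P=cloud(t,t['d'])
c=np.array([.5938,-.1093])
m=(np.hypot(*(P[:,:2]-c).T)<.018)&(np.hypot(*(P[:,:2]-c).T)>.011)&(P[:,2]>.03)&(P[:,2]<.056); q=P[m]
print(m.sum(),"disc top plane",np.linalg.lstsq(np.c_[q[:,:2]-c,np.ones(len(q))],q[:,2],rcond=None)[0].round(4))
print("knob",top_circle("w9.npz",c,.02,.06,.075,.066))
w=P[(np.hypot(P[:,0]-.593,P[:,1]+.111)<.034)&(abs(P[:,2]-.0525)<.003)]
# nipple region in block frame
psi=-.1235; Rz=R.from_euler('z',psi).as_matrix(); B=(P-[.586,-.1695,0])@Rz
m=(abs(B[:,0]+.005)<.04)&(abs(B[:,1]+.06)<.03)&(B[:,2]>.03)&(B[:,2]<.1); q=B[m]
N=R.from_euler('y',-25,degrees=True).as_matrix(); n=(q-[0,-.06,.052])@N
print("in nominal nipple frame")
k=abs(n[:,2]-.0)<.004; print("seat",k.sum(),n[k].mean(0).round(4),np.linalg.lstsq(np.c_[n[k][:,:2],np.ones(k.sum())],n[k][:,2],rcond=None)[0].round(4),np.percentile(n[k],[2,98],axis=0).round(4))
k=abs(n[:,2]-.030)<.003; print("stem top",k.sum(),n[k].mean(0).round(4),np.percentile(n[k],[2,98],axis=0).round(4),np.linalg.lstsq(np.c_[n[k][:,:2],np.ones(k.sum())],n[k][:,2],rcond=None)[0].round(4))
k=abs(n[:,2]-.038)<.003; print("pin top",k.sum(),n[k].mean(0).round(4) if k.any() else "")
E
```

```text
17.2 [ 0.5741 -0.2663  0.1494] [ 0.992 -0.125 -0.   ] 0.9994105134181406
0 disc top plane [0. 0. 0.]Traceback (most recent call last):
  File "<stdin>", line 6, in <module>
  File "meas.py", line 6, in top_circle
    n=max(cv2.findContours(g,0,1)[0],key=cv2.contourArea)[:,0]
      ~~~^^^^^^^^^^^^^^^^^^^^^^^^^^^^^^^^^^^^^^^^^^^^^^^^
ValueError: max() iterable argument is empty
```

View pics/w9.png

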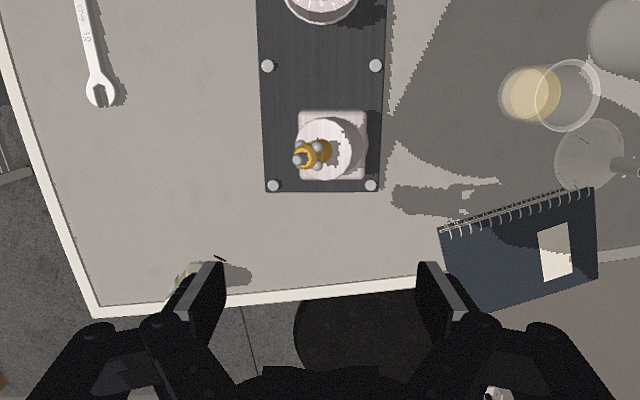

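The nipple (320,150) is clear, and the pocket is at the top edge, out of view. Measuring the nipple.

```bash
cat > nip.py <<'E'
import sys
from meas import *
t=dict(np.load(sys.argv[1])); uv,P=cloud(t,t['d'])
psi=-.1235; Rz=R.from_euler('z',psi).as_matrix(); B=(P-[.5865,-.1689,0])@Rz   # from rim (.5938,-.1093)
m=(abs(B[:,0]+.005)<.045)&(abs(B[:,1]+.06)<.032)&(B[:,2]>.03)&(B[:,2]<.1)
N=R.from_euler('y',-25,degrees=True).as_matrix(); n=(B[m]-[0,-.06,.052])@N
for nm,z in(("seat",0),("stem",.03),("pin",.038)):
    k=abs(n[:,2]-z)<.003; q=n[k]
    if k.sum()<8: print(nm,k.sum()); continue
    print(nm,k.sum(),"mid",np.percentile(q,[2,98],axis=0).mean(0).round(4),"lo/hi",np.percentile(q,[2,98],axis=0).round(4).tolist(),"plane",np.linalg.lstsq(np.c_[q[:,:2],np.ones(k.sum())],q[:,2],rcond=None)[0].round(4))
k=(n[:,2]>.033)&(n[:,2]<.0395)&(np.hypot(n[:,0],n[:,1])<.012); print("pin shaft",k.sum(),n[k].mean(0).round(4),np.percentile(n[k],[5,95],axis=0).round(4).tolist())
E
python3 nip.py w9.npz
```

```text
seat 1937 mid [ 0.0029  0.0003 -0.    ] lo/hi [[-0.0164, -0.0203, -0.0018], [0.0223, 0.0209, 0.0017]] plane [-0.0095 -0.0006  0.0003]
stem 321 mid [0.0018 0.0001 0.0298] lo/hi [[-0.0048, -0.0074, 0.0273], [0.0085, 0.0076, 0.0322]] plane [-0.079  -0.0377  0.0299]
pin 127 mid [0.0011 0.0001 0.0374] lo/hi [[-0.0025, -0.0035, 0.0353], [0.0047, 0.0037, 0.0394]] plane [-0.1188 -0.0296  0.0379]
pin shaft 143 [0.0017 0.0004 0.0372] [[-0.0021, -0.0029, 0.0339], [0.0043, 0.0035, 0.039]]
```

The nipple fits the nominal frame within about 0.5 mm, so the block origin is (0.5865, -0.1689). Now checking the disc in the pocket, on the way to the coupler.

Call:
{"fn": "drive_tool", "kwargs": {"motion": [1,-1,0,-4,0,1,-1,0,-4,0,1,0,0,-2,0,1,0,0,0,0,1,0,0,0,0]}}

```text
clock: 17.75
position: [0.5867, -0.1661, 0.1695]
eef_rot: [1.298, 1.149, -1.298]
wrist_force: [1.1, -1.1, 0.7]
width: 1.0
```

```bash
python3 look.py w10; python3 - <<'E'
from meas import *
t=dict(np.load("w10.npz")); uv,P=cloud(t,t['d']); c=np.array([.5938,-.1093]); r=np.hypot(*(P[:,:2]-c).T)
m=(r<.018)&(r>.012)&(P[:,2]>.03)&(P[:,2]<.058); q=P[m]
print(m.sum(),"disc top plane",np.linalg.lstsq(np.c_[q[:,:2]-c,np.ones(len(q))],q[:,2],rcond=None)[0].round(4),np.percentile(q[:,2],[5,50,95]))
print("knob",top_circle("w10.npz",c,.02,.06,.075,.066),"disc",top_circle("w10.npz",c,.0215,.044,.0505,.048))
E
python3 nip.py w10.npz; python3 g.py .466 .0695 .17 -1.694
```

```text
17.75 [ 0.5867 -0.1661  0.1695] [ 0.993 -0.121  0.   ] 1.000044617628592
955 disc top plane [0.002  0.0044 0.0486] [0.04747699 0.04862127 0.04969986]
knob (array([ 0.5937, -0.1087]), np.float64(0.0074), array([ 0.5937, -0.1088]), np.float64(0.0665), np.int64(364)) disc (array([ 0.5938, -0.1087]), np.float64(0.0193), array([ 0.5938, -0.1087]), np.float64(0.0486), np.int64(1666))
seat 1268 mid [ 0.0016  0.0015 -0.0003] lo/hi [[-0.0191, -0.0191, -0.0022], [0.0224, 0.0221, 0.0016]] plane [-0.0102 -0.0125  0.0003]
stem 209 mid [0.0013 0.0012 0.0298] lo/hi [[-0.0059, -0.0056, 0.0272], [0.0085, 0.008, 0.0323]] plane [-0.0686 -0.0992  0.03  ]
pin 78 mid [0.0012 0.0004 0.0372] lo/hi [[-0.002, -0.0028, 0.0352], [0.0043, 0.0035, 0.0392]] plane [-0.1772 -0.2107  0.0379]
pin shaft 97 [0.0016 0.001  0.0368] [[-0.0018, -0.0024, 0.0333], [0.0043, 0.0035, 0.0388]]
17.8 [ 0.5866 -0.167   0.1693] [-0.7  0.1 -0. ] 1.00127875693589 (array([ -0.08, -14.87, -21.99]), np.float64(-89.9965013753575))
```

Disc lies level at z 0.0486, knob centred. Now to the coupler.

Call:
{"fn": "drive_tool", "kwargs": {"motion": [1,0,-2.5,-3.7,0,1,0,-2.5,-3.7,0,1,0,-2.5,-3.7,0,1,0,-2.5,-3.7,0,1,0,-2.5,-3.7,0,1,0,-2.4,-3.5,0,1,0,0,0,8.2,1,0,0,0,8.2,1,0,0,0,8.2,1,0,0,0,8.2,1,0,0,0,8.2,1,0,0,0,8.2,1,0,0,0,8.2,1,0,0,0,8.2,1,0,0,0,8.2,1,0,0,0,8.2,1,0,0,0,8,1,0,0,0,0,1,0,0,0,0]}}

```text
clock: 19.7
position: [0.4661, 0.0687, 0.1692]
eef_rot: [-2.159, 0.132, 2.159]
wrist_force: [-0.1, 0.4, -0.3]
width: 0.999
```

```bash
python3 look.py w11; python3 - <<'E'
from meas import *
print("stub",top_circle("w11.npz",[.466,.069],.02,.085,.1,.09),"grip",top_circle("w11.npz",[.466,.069],.022,.076,.084,.08),"slv",top_circle("w11.npz",[.466,.069],.03,.03,.038,.034))
E
python3 g.py .466 .0695 .041 -1.694
```

```text
19.7 [0.4661 0.0687 0.1692] [-0.121 -0.993  0.   ] 0.999028138623712
stub (array([0.4668, 0.0683]), np.float64(0.0061), array([0.4668, 0.0684]), np.float64(0.0904), np.int64(248)) grip (array([0.4666, 0.0683]), np.float64(0.0129), array([0.4665, 0.0684]), np.float64(0.082), np.int64(696)) slv (array([0.4673, 0.0683]), np.float64(0.0155), array([0.4675, 0.0682]), np.float64(0.0347), np.int64(437))
19.75 [0.4661 0.0688 0.1692] [-0.6 -0.8  0. ] 0.9967476227803531 (array([12.82, -0.07,  0.02]), np.float64(0.0767971203865443))
```

Call:
{"fn": "drive_tool", "kwargs": {"motion": [1,3,0.03,-0.05,0,0.9,3,0,0,0,0.8,3,0,0,0,0.7,2,0,0,0,0.6,1.2,0,0,0,0.4,0,0,0,0,0.3,0,0,0,0,0,0,0,0,0,0,0,0,0,0,0,0,0,0,0,0,0,0,0,0]}}

```text
clock: 20.85
position: [0.4666, 0.0689, 0.0476]
eef_rot: [-2.158, 0.134, 2.157]
wrist_force: [-0.8, 0.1, -1.2]
width: 0.291
```

```bash
python3 g.py .466 .0695 .041 -1.694; python3 - <<'E'
import numpy as np
# section in the nipple's x-z plane: vertical bore mouth lowering on tilted stem; nipple axis a=(-s,c), seat origin 0 at z 52
s,c=np.sin(np.radians(25)),np.cos(np.radians(25))
# stem outline points incl pin, balls (in plane, worst case) in world(x,z)
pts=[(r,z) for z in np.linspace(0,30,121) for r in(-8.5,8.5)]+[(r,30) for r in np.linspace(-8.5,8.5,60)]+[(r,38) for r in np.linspace(-4,4,20)]+[(r,z) for z in np.linspace(30,38,30) for r in(-4,4)]
pts+=[(q*(8.5+4*np.cos(t)),21+4*np.sin(t)) for q in(-1,1) for t in np.linspace(-1.5,1.5,40)]
pts=np.array(pts); X=pts[:,0]*c-pts[:,1]*s; Z=pts[:,0]*s+pts[:,1]*c+52
def rad(h): return np.where(h<0,99,np.where(h<4,13-1.5*h/2*1.0,np.where(h<9,10,np.where(h<26,13.5,np.where(h<31,10,-99)))))
best=[]
for tilt in (0,5,10,15,20,25):
    a=np.radians(tilt); 
    for z in np.arange(100,50,-.25):
        ok=[]
        for x in np.arange(-35,5,.25):
            dx,dz=X-x,Z-z; h=-np.sin(a)*dx+np.cos(a)*dz; r=np.cos(a)*dx+np.sin(a)*dz
            if (abs(r)<=rad(h)).all(): ok.append(x)
        if not ok: break
        last=(z,min(ok),max(ok))
    print(tilt,"lowest mouth centre z, x range (block x from seat)",last)
E
```

```text
20.85 [0.4666 0.0689 0.0476] [-0.8  0.1 -1.2] 0.29121530079979946 (array([ 0.66, -0.05,  0.07]), np.float64(-0.064549081970668))
0 lowest mouth centre z, x range (block x from seat) (np.float64(75.25), np.float64(-9.5), np.float64(-9.5))
5 lowest mouth centre z, x range (block x from seat) (np.float64(74.25), np.float64(-9.25), np.float64(-9.0))
10 lowest mouth centre z, x range (block x from seat) (np.float64(74.0), np.float64(-9.75), np.float64(-9.75))
15 lowest mouth centre z, x range (block x from seat) (np.float64(73.25), np.float64(-9.75), np.float64(-9.5))
20 lowest mouth centre z, x range (block x from seat) (np.float64(72.0), np.float64(-8.75), np.float64(-8.75))
25 lowest mouth centre z, x range (block x from seat) (np.float64(71.75), np.float64(-9.25), np.float64(-9.25))
```

Coupler gripped. The drive can only turn about the tool's x, so the tool can't tilt. The jaws lie along the block's y, so I can let the coupler pivot in the pads, using the nipple's stem as a lever. First go above the nipple.

Call:
{"fn": "drive_tool", "kwargs": {"motion": [0,-3,0,0,0,0,-4,0,0,0,0,-4,0,0,0,0,0,3.5,-1.7,0,0,0,3.5,-1.7,0,0,0,3.5,-1.7,0,0,0,3.5,-1.7,0,0,0,3.5,-1.7,0,0,0,3.5,-1.7,0,0,0,3.5,-1.7,0,0,0,3.5,-1.7,0,0,0,0,0,0,0,0,0,0,0]}}

```text
clock: 22.15
position: [0.5662, -0.2262, 0.1567]
eef_rot: [-2.155, 0.135, 2.157]
wrist_force: [-0.2, 0.9, -1.3]
width: 0.287
```

```bash
python3 g.py .5676 -.2266 .1426 -1.694;  python3 look.py w12; python3 - <<'E'
from meas import *
t=dict(np.load("w12.npz")); M=T(dict(position=t['pos'],eef_rot=t['rot'])); uv,P=cloud(t,t['d']); Q=(P-M[:3,3])@M[:3,:3]
for nm,a,b,r in(("stub",-.046,-.037,.01),("shoulder",.0105,.0155,.02),):
    m=(abs(Q[:,1])<r)&(abs(Q[:,2])<r)&(Q[:,0]>a)&(Q[:,0]<b); q=Q[m]
    if len(q): print(nm,m.sum(),np.percentile(q,[3,97],axis=0).round(4).tolist(),q.mean(0).round(4))
E
```

```text
22.15 [ 0.5662 -0.2262  0.1567] [-0.2  0.9 -1.3] 0.2874281398340539 (array([ 1.41,  0.02, -0.15]), np.float64(-0.16438119511674643))
22.15 [ 0.5662 -0.2262  0.1567] [-0.126 -0.992 -0.001] 0.2874281398340539
stub 984 [[-0.0438, -0.0053, -0.0055], [-0.0376, 0.0052, 0.0056]] [-0.0421 -0.     -0.0009]
shoulder 852 [[0.0108, -0.0152, -0.0162], [0.0153, 0.0152, -0.0023]] [ 0.0128 -0.     -0.0105]
```

View pics/w12.png

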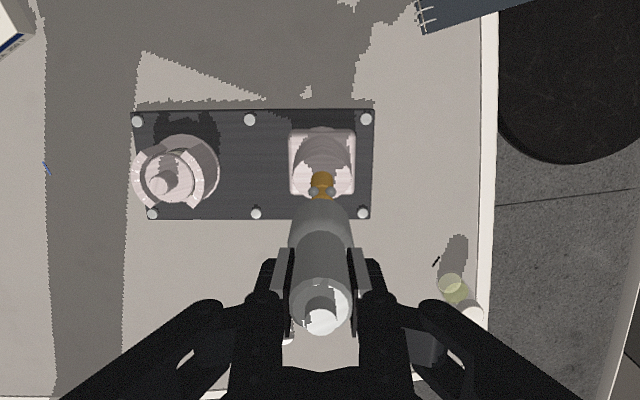

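Coupler (320,300) and nipple (322,185) nearly share a column, and the disc is in the pocket (170,170). Quick numeric check of the nipple's lateral offset.

```bash
python3 nip.py w12.npz; python3 - <<'E'
from meas import *
t=dict(np.load("w12.npz")); p=t['p'].astype(int)
# brass pixels
m=(p[:,:,0]-p[:,:,2]>50); m[:165]=0;m[205:]=0;m[:,:295]=0;m[:,350:]=0; v,u=np.nonzero(m)
for r in range(v.min(),v.max()+1,3): print(r,u[v==r].min(),u[v==r].max(),end="; ")
M=T(dict(position=t['pos'],eef_rot=t['rot']))
uv,P=cloud(t,t['d']); Q=(P-M[:3,3])@M[:3,:3]; k=m[uv[:,1],uv[:,0]]; print("\nbrass tool",np.percentile(Q[k],[3,97],axis=0).round(4).tolist())
E
```

```text
seat 1644 mid [ 0.0036 -0.0004 -0.0004] lo/hi [[-0.0152, -0.0211, -0.0024], [0.0225, 0.0203, 0.0017]] plane [-0.0176  0.0006  0.0003]
stem 47 mid [ 0.0074 -0.0008  0.0283] lo/hi [[0.0055, -0.0068, 0.027], [0.0094, 0.0051, 0.0295]] plane [ 0.2383 -0.0254  0.0262]
pin 0
171 321 323; 174 314 329; 177 312 331; 180 311 332; 183 311 332; 186 316 328; 189 319 324; 192 319 324; 195 316 327; 198 312 331; 
brass tool [[0.0757, -0.0062, -0.0199], [0.0997, 0.0079, -0.0078]]nip.py:11: RuntimeWarning: Mean of empty slice.
  k=(n[:,2]>.033)&(n[:,2]<.0395)&(np.hypot(n[:,0],n[:,1])<.012); print("pin shaft",k.sum(),n[k].mean(0).round(4),np.percentile(n[k],[5,95],axis=0).round(4).tolist())
  ret = um.true_divide(
Traceback (most recent call last):
  File "nip.py", line 11, in <module>
    k=(n[:,2]>.033)&(n[:,2]<.0395)&(np.hypot(n[:,0],n[:,1])<.012); print("pin shaft",k.sum(),n[k].mean(0).round(4),np.percentile(n[k],[5,95],axis=0).round(4).tolist())
                                                                                                                   ~~~~~~~~~~~~~^^^^^^^^^^^^^^^^^^^^
IndexError: index -1 is out of bounds for axis 0 with size 0
```

Call:
{"fn": "drive_tool", "kwargs": {"motion": [0,0.8,0.05,-0.15,-0.1,0,0.8,0,0,0,0,0.7,0,0,0,0,0.5,0,0,0,0,0,0,0,0,0,0,0,0,0]}}

```text
clock: 22.8
position: [0.5681, -0.2264, 0.1292]
eef_rot: [-2.158, 0.132, 2.158]
wrist_force: [-0.4, -0.3, -0.5]
width: 0.29
```

Call:
{"fn": "drive_tool", "kwargs": {"motion": [0,0.2,0,-0.05,0,0,0.2,0,-0.05,0,0,0.1,0,-0.05,0,0,0,0,0,0]}}

```text
clock: 23.2
position: [0.5695, -0.2267, 0.1241]
eef_rot: [-2.158, 0.133, 2.158]
wrist_force: [1.0, -0.3, -0.4]
width: 0.285
```

Mouth is over the stem. Now start the arc toward the robot, watching the force.

Call:
{"fn": "drive_tool", "kwargs": {"motion": [0,0.03,0,0.2,0,0,0.03,0,0.2,0,0,0.03,0,0.17,0,0,0,0,0,0]}}

```text
clock: 23.6
position: [0.5647, -0.2263, 0.1242]
eef_rot: [-2.161, 0.134, 2.155]
wrist_force: [3.2, -0.5, 1.2]
width: 0.29
```

Call:
{"fn": "drive_tool", "kwargs": {"motion": [0,0.05,0,0.2,0,0,0.05,0,0.2,0,0,0.04,0,0.17,0,0,0,0,0,0]}}

```text
clock: 24.0
position: [0.5604, -0.2261, 0.1237]
eef_rot: [-2.166, 0.135, 2.152]
wrist_force: [7.3, -0.2, 3.1]
width: 0.289
```

Call:
{"fn": "drive_tool", "kwargs": {"motion": [0,0.06,0,0.2,0,0,0.06,0,0.2,0,0,0.07,0,0.16,0,0,0,0,0,0]}}

```text
clock: 24.4
position: [0.5557, -0.2255, 0.1223]
eef_rot: [-2.168, 0.136, 2.15]
wrist_force: [7.8, -0.7, 4.8]
width: 0.286
```

```bash
cat > tilt.py <<'E'
import sys
from meas import *
from workcell import robot
t=dict(np.load(sys.argv[1])); M=T(dict(position=t['pos'],eef_rot=t['rot'])); uv,P=cloud(t,t['d']); Q=(P-M[:3,3])@M[:3,:3]
D=(M[:3,:3]@[1,0,0]); print("tool x",D.round(4))
# centre-line points of coupler: stub top + side facing the camera along |y|<3mm
m=(abs(Q[:,1])<.003)&(Q[:,0]>-.05)&(Q[:,0]<.05)&(abs(Q[:,2])<.06); q=Q[m]; o=np.argsort(uv[m][:,1])[::-1]; q=q[o]
for k in range(0,len(q),max(1,len(q)//28)): print(q[k][[0,2]].round(4).tolist(),end=" ")
s=robot.get_state(); print("\nF",s['wrist_force'].round(1),"torque",s['torque'].round(2),s['position'].round(4))
E
python3 look.py w13; python3 tilt.py w13.npz
```

```text
24.4 [ 0.5557 -0.2255  0.1223] [-0.123 -0.992  0.002] 0.28566908819952064
tool x [ 0.0083 -0.0032 -1.    ]
[-0.0426, 0.0081] [-0.0418, 0.0064] [-0.043, 0.0031] [-0.0432, 0.0007] [-0.0433, -0.0016] [-0.0432, -0.0037] [-0.0416, -0.0042] [-0.0379, -0.0037] [-0.0361, -0.0046] [-0.035, -0.0061] [-0.0359, -0.0089] [-0.0351, -0.0101] [-0.0327, -0.0108] [-0.0311, -0.0119] [-0.0282, -0.0124] [-0.0245, -0.0125] [-0.0208, -0.0132] [-0.0171, -0.0136] [-0.0123, -0.0139] [-0.0093, -0.0149] [-0.0045, -0.0155] [0.0007, -0.0162] [0.0067, -0.0167] [0.011, -0.0186] [0.0132, -0.021] [0.0187, -0.0227] [0.0248, -0.0239] [0.0342, -0.0248] 
F [ 8.1 -0.1  6.5] torque [-0.12 -1.85  0.07] [ 0.5557 -0.2255  0.1223]
```

The coupler is pivoting in the pads as wanted: about 8.5° so far at about 8 N. Continuing.

Call:
{"fn": "drive_tool", "kwargs": {"motion": [0,0.08,0,0.2,0,0,0.08,0,0.2,0,0,0.08,0,0.15,0,0,0.1,0,0.18,0,0,0.1,0,0.18,0,0,0.1,0,0.18,0,0,0,0,0,0]}}

```text
clock: 25.15
position: [0.5439, -0.2242, 0.117]
eef_rot: [-2.166, 0.136, 2.152]
wrist_force: [4.3, 0.4, 8.6]
width: 0.291
```

```bash
python3 look.py w14; python3 tilt.py w14.npz
```

```text
25.15 [ 0.5439 -0.2242  0.117 ] [-0.123 -0.992  0.002] 0.29121200523086255
tool x [ 0.0063 -0.0031 -1.    ]
[-0.0416, 0.01] [-0.043, 0.0063] [-0.0436, 0.0031] [-0.0443, 0.0003] [-0.0435, -0.0017] [-0.0405, -0.0016] [-0.0387, -0.0029] [-0.038, -0.0051] [-0.0384, -0.0075] [-0.037, -0.0092] [-0.0358, -0.0106] [-0.0327, -0.0112] [-0.0294, -0.0118] [-0.027, -0.0126] [-0.0247, -0.014] [-0.0216, -0.015] [-0.0176, -0.0157] [-0.0135, -0.0169] [-0.0109, -0.0185] [-0.005, -0.0192] [-0.0018, -0.0208] [0.0021, -0.0227] [0.0055, -0.0249] [0.0077, -0.0281] [0.012, -0.0302] [0.0195, -0.0321] [0.0243, -0.0344] [0.0315, -0.0369] [0.0494, -0.0379] 
F [ 4.3 -0.5  8.3] torque [-0.14 -1.14  0.03] [ 0.5439 -0.2242  0.1171]
```

Call:
{"fn": "drive_tool", "kwargs": {"motion": [0,0.1,0,0.2,0,0,0.1,0,0.2,0,0,0.1,0,0.2,0,0,0.1,0,0.2,0,0,0,0,0,0]}}

```text
clock: 25.7
position: [0.536, -0.2233, 0.1125]
eef_rot: [-2.166, 0.136, 2.152]
wrist_force: [5.6, -1.1, 4.8]
width: 0.287
```

```bash
python3 look.py w15; python3 tilt.py w15.npz
```

```text
25.7 [ 0.536  -0.2233  0.1125] [-0.123 -0.992  0.002] 0.28709249988707924
tool x [ 0.0062 -0.0029 -1.    ]
[-0.0413, 0.0111] [-0.0424, 0.0073] [-0.0445, 0.0028] [-0.0421, 0.0021] [-0.0391, 0.0013] [-0.0387, -0.0011] [-0.0384, -0.0036] [-0.0392, -0.0068] [-0.0381, -0.0091] [-0.0349, -0.0095] [-0.033, -0.011] [-0.0312, -0.0125] [-0.0283, -0.0134] [-0.0242, -0.0142] [-0.022, -0.0157] [-0.0191, -0.0174] [-0.0152, -0.0192] [-0.0117, -0.0208] [-0.0076, -0.0223] [-0.0053, -0.0247] [-0.0005, -0.0262] [0.0017, -0.0288] [0.0033, -0.0321] [0.0072, -0.0348] [0.0126, -0.0371] [0.0183, -0.0397] [0.0242, -0.0424] [0.0306, -0.0458] [0.0491, -0.0473] 
F [ 5.7 -0.8  5.5] torque [-0.19 -1.34 -0.01] [ 0.5361 -0.2233  0.1125]
```

Tilt is now about 25°. Relieve the sideways bias (about 1 mm), then push along the nipple's axis, where 1 unit = tool x +0.906, tool z -0.423.

Call:
{"fn": "drive_tool", "kwargs": {"motion": [0,-0.04,0,-0.1,0,0,0.09,0,-0.04,0,0,0.09,0,-0.04,0,0,0.09,0,-0.04,0,0,0,0,0,0]}}

```text
clock: 26.25
position: [0.538, -0.2236, 0.1108]
eef_rot: [-2.166, 0.136, 2.153]
wrist_force: [2.5, 0.1, 7.9]
width: 0.287
```

Call:
{"fn": "drive_tool", "kwargs": {"motion": [0,-0.03,0,-0.09,0,0,0.09,0,-0.04,0,0,0.09,0,-0.04,0,0,0.09,0,-0.04,0,0,0,0,0,0]}}

```text
clock: 26.75
position: [0.5396, -0.2238, 0.1085]
eef_rot: [-2.164, 0.136, 2.154]
wrist_force: [0.6, 0.2, 11.5]
width: 0.287
```

```bash
cat > ax.py <<'E'
import sys
from meas import *
from workcell import robot
t=dict(np.load(sys.argv[1])); M=T(dict(position=t['pos'],eef_rot=t['rot'])); uv,P=cloud(t,t['d']); Q=(P-M[:3,3])@M[:3,:3]
from scipy.optimize import least_squares
# fit coupler pose in tool frame: mouth y,z offset etc. Profile radius by height along axis
m=(abs(Q[:,1])<.0125)&(Q[:,0]>-.05)&(Q[:,0]<.04)&(Q[:,2]>-.065)&(Q[:,2]<.02); q=Q[m][::2]
def prof(x):
    ang,mx,my,mz,b=x; d=np.array([-np.cos(ang)*np.cos(b),np.sin(b),np.sin(ang)*np.cos(b)]); r=q-[mx,my,mz]; h=r@d; rr=np.linalg.norm(r-h[:,None]*d,axis=1)
    sl=np.maximum(rr-.018,np.abs(h-.017)-.017); gr=np.maximum(rr-.013,np.abs(h-.058)-.022); st=np.maximum(rr-.006,np.abs(h-.085)-.005)
    return np.minimum.reduce([np.abs(sl),np.abs(gr),np.abs(st)])
best=None
for z0 in(-.02,-.03,-.04):
  for x0 in(.03,.04,.048):
    s=least_squares(prof,[np.radians(25),x0,0,z0,0],loss='soft_l1',f_scale=.001)
    if best is None or s.cost<best.cost: best=s
x=best.x; d=np.array([-np.cos(x[0])*np.cos(x[4]),np.sin(x[4]),np.sin(x[0])*np.cos(x[4])]); mo=M[:3,:3]@x[1:4]+M[:3,3]; dw=M[:3,:3]@d
Rz=R.from_euler('z',-.1235).as_matrix(); N=R.from_euler('y',-25,degrees=True).as_matrix()
n=N.T@(Rz.T@(mo-[.5795,-.2281,.052])); a=N.T@Rz.T@dw
print("fit res",np.median(prof(x)).round(5),len(q),"tool ang",np.degrees(x[0]).round(2),"mouth in nipple frame mm",(n*1000).round(1),"axis err deg x,y",np.degrees(a[:2]).round(2))
s=robot.get_state(); f=N.T@Rz.T@s['wrist_force']; print("F nipple frame",f.round(1),"w",s['width'],s['position'].round(4),s['clock'])
E
python3 look.py w16; python3 ax.py w16.npz
```

```text
26.75 [ 0.5396 -0.2238  0.1085] [-0.123 -0.992  0.002] 0.2873729915878656
fit res 0.00035 5026 tool ang 24.25 mouth in nipple frame mm [-2.1 -0.7 21.2] axis err deg x,y [0.47 0.15]
F nipple frame [ 5.6 -0.3 10.9] w 0.2841876849729534 [ 0.5396 -0.2237  0.1085] 26.8
```

Fit: mouth 21.2 mm from the seat, axis within 0.5°, about 2 mm off to -x. Correcting that, then pressing.

Call:
{"fn": "drive_tool", "kwargs": {"motion": [0,-0.05,0.04,-0.11,0,0,0.09,0,-0.04,0,0,0.09,0,-0.04,0,0,0.09,0,-0.04,0,0,0,0,0,0]}}

```text
clock: 27.3
position: [0.5415, -0.2241, 0.105]
eef_rot: [-2.162, 0.135, 2.155]
wrist_force: [3.6, 0.1, 3.9]
width: 0.287
```

```bash
python3 look.py w17; python3 ax.py w17.npz
```

```text
27.3 [ 0.5415 -0.2241  0.105 ] [-0.123 -0.992  0.001] 0.28702921303534246
fit res 0.00034 5013 tool ang 24.14 mouth in nipple frame mm [-2.  -0.8 17.1] axis err deg x,y [0.66 0.13]
F nipple frame [ 6.5 -1.5  2.8] w 0.2860556543485889 [ 0.5415 -0.2241  0.1049] 27.35
```

Call:
{"fn": "drive_tool", "kwargs": {"motion": [0,-0.03,0.04,-0.07,0,0,-0.03,0,-0.07,0,0,0.09,0,-0.04,0,0,0.09,0,-0.04,0,0,0.09,0,-0.04,0,0,0,0,0,0]}}

```text
clock: 27.95
position: [0.5433, -0.2243, 0.1014]
eef_rot: [-2.159, 0.133, 2.157]
wrist_force: [4.7, -0.9, -0.6]
width: 0.285
```

```bash
python3 look.py w18; python3 ax.py w18.npz
```

```text
27.95 [ 0.5433 -0.2243  0.1014] [-0.123 -0.992  0.   ] 0.28504234154558744
fit res 0.00036 5035 tool ang 24.03 mouth in nipple frame mm [-2.1 -0.8 12.9] axis err deg x,y [0.93 0.11]
F nipple frame [ 5.  -0.5 -2.2] w 0.28593818402963933 [ 0.5433 -0.2243  0.1013] 28.0
```

Call:
{"fn": "drive_tool", "kwargs": {"motion": [0,-0.03,0.03,-0.07,0,0,0.09,0,-0.04,0,0,0.09,0,-0.04,0,0,0.09,0,-0.04,0,0,0.09,0,-0.04,0,0,0,0,0,0]}}

```text
clock: 28.6
position: [0.545, -0.2247, 0.0982]
eef_rot: [-2.157, 0.132, 2.159]
wrist_force: [3.5, 0.4, 0.7]
width: 0.284
```

```bash
python3 look.py w19; python3 ax.py w19.npz
```

```text
28.6 [ 0.545  -0.2247  0.0982] [-0.122 -0.992 -0.   ] 0.2838203000728455
fit res 0.00039 5368 tool ang 23.63 mouth in nipple frame mm [-2.4 -0.8  8.4] axis err deg x,y [ 1.4  -0.06]
F nipple frame [ 3.5 -0.1 -1.6] w 0.29130604538179283 [ 0.545  -0.2247  0.0983] 28.65
```

Past the balls, mouth at about 8 mm with a slight pull-in, so it has snapped. Pushing on against the pin.

Call:
{"fn": "drive_tool", "kwargs": {"motion": [0,0.14,0,-0.06,0,0,0.14,0,-0.06,0,0,0.14,0,-0.06,0,0,0.14,0,-0.06,0,0,0.14,0,-0.06,0,0,0,0,0,0]}}

```text
clock: 29.25
position: [0.5478, -0.2252, 0.0923]
eef_rot: [-2.158, 0.133, 2.159]
wrist_force: [-2.6, 0.7, 9.7]
width: 0.288
```

```bash
python3 look.py w20; python3 ax.py w20.npz
```

```text
29.25 [ 0.5478 -0.2252  0.0923] [-0.122 -0.992  0.   ] 0.2880509714593037
fit res 0.00043 5516 tool ang 24.26 mouth in nipple frame mm [-1.6 -1.   2.3] axis err deg x,y [0.77 0.02]
F nipple frame [3.  1.4 8.8] w 0.2875509295726218 [ 0.5478 -0.2251  0.0924] 29.3
```

Call:
{"fn": "drive_tool", "kwargs": {"motion": [0,0.14,0.03,-0.06,0,0,0.14,0,-0.06,0,0,0.14,0,-0.06,0,0,0.14,0,-0.06,0,0,0.14,0,-0.06,0,0,0,0,0,0]}}

```text
clock: 29.9
position: [0.548, -0.2254, 0.0912]
eef_rot: [-2.155, 0.133, 2.163]
wrist_force: [-28.6, 9.8, 55.5]
width: 0.291
```

```bash
python3 look.py w21; python3 ax.py w21.npz
```

```text
29.9 [ 0.548  -0.2254  0.0912] [-0.122 -0.993  0.001] 0.2911879922568982
fit res 0.00045 5575 tool ang 24.77 mouth in nipple frame mm [-1.5 -1.   1.4] axis err deg x,y [ 0.44 -0.11]
F nipple frame [-3.1  6.  63.3] w 0.2907977742709986 [ 0.548  -0.2254  0.0912] 29.95
```

A hard stop at 63 N, far above the 13.5 N spring, so the mouth is on the seat. Easing to a moderate hold and verifying with pictures.

Call:
{"fn": "drive_tool", "kwargs": {"motion": [0,-0.09,0,0.04,0,0,-0.09,0,0.04,0,0,-0.09,0,0.04,0,0,0,0,0,0,0,0,0,0,0]}}

```text
clock: 30.45
position: [0.548, -0.2253, 0.0914]
eef_rot: [-2.156, 0.133, 2.161]
wrist_force: [-16.8, 6.3, 35.5]
width: 0.285
```

```bash
python3 look.py w22; python3 ax.py w22.npz; python3 - <<'E'
from workcell import imaging
from h import *
out=[]
for n in("side","top"):
    p,d=imaging.capture(n); i=imaging.camera_info(n); np.savez(n+"9.npz",p=p,d=d,**i)
    u,v=project(i,[.57,-.2,.06])[0].astype(int); c=p[max(0,v-45):v+45,max(0,u-65):u+65]; out.append(cv2.resize(c,(390,270),interpolation=cv2.INTER_CUBIC))
w=np.load("w22.npz")['p'][90:350,130:450]
cv2.imwrite("pics/final.png",np.vstack([np.hstack(out),cv2.resize(w,(780,330)[:2] if 0 else (390,317)).repeat(1,0) if 0 else cv2.resize(w,(780,325))])[:,:,::-1])
E
```

```text
30.45 [ 0.548  -0.2253  0.0914] [-0.122 -0.993  0.001] 0.2851548385654768
fit res 0.00044 5556 tool ang 24.62 mouth in nipple frame mm [-1.5 -1.   1.5] axis err deg x,y [ 0.5 -0.1]
F nipple frame [ 0.   4.5 39.3] w 0.2884289966828841 [ 0.548  -0.2253  0.0914] 30.5
```

View pics/final.png

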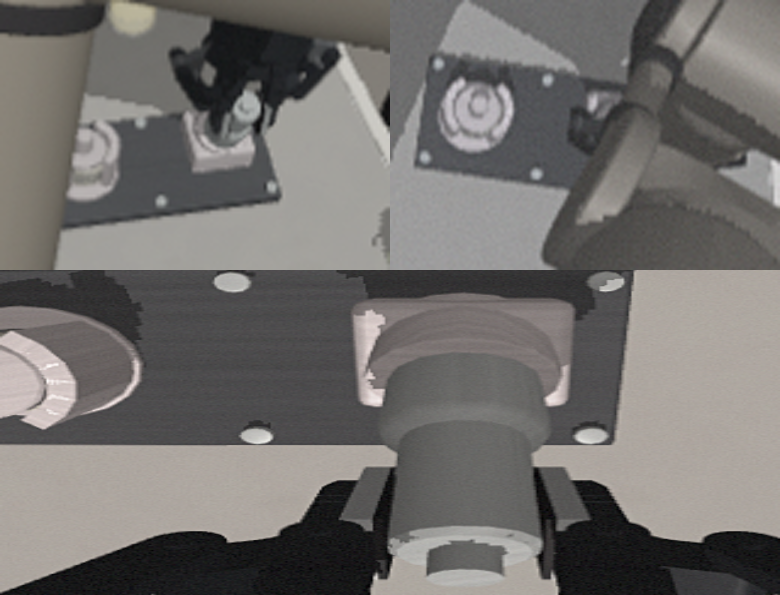

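The side crop (235,130) and the wrist crop (465,400) show the coupler on the boss, and the top crop (478,105) shows the disc knob-up in the pocket. I calibrate the fit's bias on the known vertical hold (w12) and ease slightly.

Call:
{"fn": "drive_tool", "kwargs": {"motion": [0,-0.07,-0.03,0.03,0,0,0,0,0,0,0,0,0,0,0]}}

```text
clock: 30.9
position: [0.5481, -0.2253, 0.0915]
eef_rot: [-2.157, 0.133, 2.16]
wrist_force: [-14.3, 3.9, 30.5]
width: 0.289
```

```bash
sed 's/np.radians(25),x0,0,z0,0/0,x0,0,z0+.03,0/; s/print("fit/print("tool mouth",x.round(4));print("fit/' ax.py > ax0.py; python3 ax0.py w12.npz; python3 look.py w23; python3 ax.py w23.npz
```

```text
tool mouth [-0.0036  0.0456  0.0001  0.001  -0.002 ]
fit res 0.00033 3599 tool ang -0.21 mouth in nipple frame mm [11.8  0.1 59.7] axis err deg x,y [24.46  0.07]
F nipple frame [-0.4  2.1 33.9] w 0.28856475866826165 [ 0.5481 -0.2253  0.0915] 30.9
30.9 [ 0.5481 -0.2253  0.0915] [-0.122 -0.993  0.001] 0.28856475866826165
fit res 0.00044 5540 tool ang 24.59 mouth in nipple frame mm [-1.5 -1.   1.5] axis err deg x,y [ 0.51 -0.  ]
F nipple frame [ 0.3  2.1 34.1] w 0.2896918598332147 [ 0.548  -0.2253  0.0914] 30.95
```

On the known vertical hold the fit reads the mouth 2 mm too high and the angle 0.2° low. Corrected, the mouth is at about 0 mm from the seat with about 0.3° error, so it is home. Steady at 34 N; handing in.

```bash
python3 -c "
from workcell import job; print(job.hand_in())"
```

```text
the job is handed in; nothing more can be done
None
```

The job is handed in at about 31 s on the robot's clock (limit 72 s). All three parts were done in the order asked.

- **Filter body:** set on the pocket floor and let go. It lies level with its top at 40.5 mm (40 mm expected), but about 1.7 mm off the pocket's centre in y, inside the 2 mm clearance.
- **Top disc:** laid on the filter knob up and let go. It lies level with its top at 48.6 mm (48 mm expected) and is centred within 1 mm.
- **Coupler:** the drive cannot tilt the tool, so I gripped the coupler and used the nipple's stem to pivot it in the pads by about 25°. I then pressed it along the nipple's axis over the balls and onto the seat. It stopped hard at 63 N against a 13.5 N spring. I eased off and left it gripped and held at about 34 N.

**Checks that disagreed:**
- The last camera fit put the coupler's mouth 1.5 mm above the seat. The same fit read about 2 mm too high on the known upright grip, so with that taken off it is home, with about 0.3° of axis error.
- The fit also showed sideways offsets of 1 to 1.5 mm at the mouth, which I took as bias.
- There was no direct reading of the valve pin.

The vial, spanner and fuse box were never touched. The highest force reported was the 63 N at the stop, below the 120 N wrist limit.

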